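Hang up the glue spreader and close its tub

ROBOT

A 6-joint arm with a two-finger parallel gripper is mounted at the origin on the work surface. World frame = base frame: x ahead of the robot, y to its left, z up, the work surface at z = 0. Lengths are in m, angles in degrees, forces in N, time in s.
With the tool pointing down it reaches from about 0.25 to 0.725 m from the base axis. Payload 9.7 kg.
Tool frame: the origin (TCP) lies between the finger pads; the fingertips stand 22 mm ahead of it and the grasp point (between the pads) lies 3 mm ahead of it; z points along the fingers, y is the line along which they close (so a half turn about z gives the same grasp; the last joint's range is limited). The gripper opens to 85 mm and grips with 20 to 120 N. Pads are 22 mm wide; open, the fingers measure 114 mm over their backs; the gripper's body (76 mm by 85 mm) begins 54 mm behind the grasp point. The pads swing forward as they close: fully open they stand 13 mm farther back than shut.
Start: joints at [68.297, 4.979, 10.078, 95.1, 0, 90], TCP at [0.203, 0.511, 0.253] pointing down, gripper open.
Joint ranges: [-179.16, 179.16], [-48.56, 103.87], [-65.8, 70.77], [-126.05, 130.52], [-82.76, 87.17], [-180, 180]. Speed limits (degrees/s): [127.2, 127.2, 147.25, 180, 180, 180].

INTERFACE

Orientations are given as [roll, pitch, yaw] about the fixed x, y, z axes, in that order (R = Rz(yaw) Ry(pitch) Rx(roll)).
In Python, from workcell import bot, viewer, finder gives the robot as it stands.
- The arm moves only by the tool move_arm, never from a script. Its arguments are lists of equal length, an entry for each row: "offset": the shift along the tool's x, y, z in cm, a list of three; "twist": the turn, a rotation vector about the tool's x, y, z in rad, a list of three; "grip": the opening, from 0 (shut) to 1 (fully open). In form: {"offset": [[x, y, z], ...], "twist": [[ax, ay, az], ...], "grip": [grip, ...]}. A call has 1 to 5 rows; each row shifts and turns the commanded pose from where the row before left it, along the tool's axes as they then stand; what a row does not reach is not made up. A row lasts 1/10 s, in which the tool goes at most 50 mm and 8.59 degrees, less where a joint would pass 70% of its speed; a pose out of reach is approached as far as the arm can. A call is refused whole if a number of a shift passes 5 or a number of a turn 0.15, either way. A call with a gripper value outside its range is refused whole. The fingers move at their own pace and stop on an object; "force" is the grip in N (left out, the last holds). Time passes only in rows, so rows that do not move let the fingers close. It gives the time, the measured TCP pose, the force, the opening and the grip force at its end, in the units of the state.
- bot.get_obs(): the state, without advancing time (a new reading comes with each control period).
- viewer.camera(name): name is "scene" or "top" or "wrist"; returns a dict with "color" (420x560x3 uint8, red, green, blue), "depth" (420x560 float32, m along the optical axis (not along the pixel's ray), 0 where there is no reading), "vfov" (degrees; the focal length in pixels is half the picture's height over the tangent of half this angle, whatever the lens; pixels are square), "cx", "cy" (the principal point, pixels), "k1" (the pictures are not rectified: a ray, as slopes to the right and down, at radius r is drawn at 1 + k1 r^2 times it, then the intrinsics apply), "position" and "attitude" of the camera in the world; the wrist camera has in their place "tool_from_camera" (4x4, takes a point from camera to tool coordinates, whose origin is the TCP and whose axes are the flange's). Camera axes: x right, y down, z forward; pixel columns grow to the right and rows downward; lengths in m; the calibration is good to about 2 mm. A picture is of the moment at which its call begins: read the wrist's pose just before it.
- bot.job_done(): hands the job in; it is judged then, once.
Trained networks look in a picture, given as the dict that the camera call returned (one of the last four; its "shot" number tells which), for a name from the list of things; names that differ only in an ending like _2 or _b are one class to them, and where a whole thing is asked for, a point or a joint stands for the part that bears it (a point fixed in the world has none). Each returns a list of dicts, best first, with "p" (0 to 1); they miss things now and then, are a little off and sometimes report something else, mostly with a low value. They report only what shows in the picture. A call takes as long as a camera call. They do not tell look-alikes from the thing itself.
- finder.boxes_of(picture, thing): "position" ([column, row] in pixels, amid what is visible of it).
- finder.pinpoint(picture, thing): "position" ([column, row] in pixels: a listed point, or the origin of a listed thing).
The state is a dict: "time": time; "q": joint angles; "qd": joint speeds; "joint_efforts": joint torques, N m; "ee_pos": TCP position; "tcp_rot": TCP orientation; "wrist_force": force on the tool from outside, world axes, zero at the start; "torque": the same for the moment, N m; "opening": finger opening in m; "grasp_force": force on a finger pad.
Only numpy, scipy, OpenCV 4.12 (cv2) and the standard library are available. Lean on these libraries where they do the work, as an engineer would, in place of code of your own. Each camera call takes 0.05 s, during which the arm holds its last target. There are 200 camera calls.

TASK

The glue spreader has been washed and stands in its empty tub. Lift it out and hang it by its eye on the free red peg of the rack, hanging straight down; then put the blue lid on the tub and press it down firmly until it sits level on the rim all round. Leave the bottle, the tape roll and the two tools already hanging where they are.

Things in the scene. Friction and masses are not known exactly. Their poses are not given: they have to be found in the camera images.
- spreader: Glue spreader: steel plate 6 mm thick, 185 mm tall with its orange grip, upright in the tub at the start; about 160 g, heaviest low down. Origin: centre of its bottom edge; z up along it, x the plate's normal (axis of the eye), y its width. Blade 64 mm wide up to z 70, neck 50 mm to z 98, eye plate 44 mm wide from z 96 to 140. Looks the same after a half turn about z.
- spreader_eye (a point): Centre of the spreader's round through eye, 26 mm in diameter, 118 mm above its bottom edge. Axes as the spreader's.
- spreader_grip (a point): Point in the orange grip block on top of the spreader, 163 mm above its bottom edge. The block is 22 mm (x) by 30 mm (y), from 140 to 185 mm above the bottom edge.
- tub: White round tub fixed to the bench: outer diameter 100 mm, height 85 mm, wall 3 mm (mouth 94 mm). Origin: centre of its underside, z up. Inside stands a grey holder 45 mm tall, 16 by 74 mm (long along y), whose 10 by 68 mm slot holds the spreader upright with 2 mm play, its bottom 5 mm above the bench, its y along the tub's y. It comes out straight up; 85 mm clears the rim.
- tub_rim (a point): Centre of the tub's mouth at rim height, 85 mm above the bench.
- lid: Loose round blue lid, lying knob up on the bench, about 90 g. Origin: centre of its underside, z up. A plug 89 mm in diameter and 10 mm deep (its lower edge bevelled 4 mm) goes inside the tub's 94 mm mouth; above it a flange 108 mm in diameter from z 10 to 16; a black knob 28 mm in diameter from z 16 to 46.
- lid_seat (a point): Point on the lid's axis at the flange's underside, 10 mm above the lid's origin; it coincides with point tub_rim when the lid is seated.
- lid_knob (a point): Point in the lid's knob, on its axis, 40 mm above the lid's origin.
- rack: Fixed open rack: wooden crossbar 340 mm long (y), 18 mm thick (x), 202 to 238 mm above the bench, on two posts 18 mm square at y -160 and 160 mm with feet 80 mm (x) by 30 mm, 6 mm thick. Origin: on the bench below mid-bar; z up, x from front to back. Three level pegs at y -110, 0 and 110 mm stick out of its front (-x), 220 mm up; any one may be the free one.
- peg_free: The free peg, red all over. Origin: on its axis at the crossbar's face, 220 mm above the bench; it runs level along its own -x, 10 mm in diameter, with a round tip bead 14 mm in diameter centred 72 mm out, and a collar 22 mm in diameter, 4 mm thick, at the bar. z up.
- peg_tip (a point): Outer end of the free peg's bead, 79 mm out from the bar, on the axis.
- paddle: Bystander: light wooden paddle 8 mm thick, 46 mm wide, 114 mm tall, hanging by its 20 mm eye on one of the white-tipped steel pegs, about 40 mm out from the bar. Origin: centre of its bottom edge, about 121 mm above the bench.
- gauge: Bystander: brass gauge plate 6 mm thick, 56 mm wide, 128 mm tall, hanging by its 20 mm eye on the other white-tipped steel peg, about 40 mm out from the bar. Origin: centre of its bottom edge, about 107 mm above the bench.
- dressing: Bystander: amber bottle of dressing, 54 mm in diameter, 125 mm tall, standing. Origin: centre of its underside.
- tape: Bystander: yellow roll of tape lying flat, 96 mm in diameter, 26 mm tall. Origin: centre of its underside.
Things that resemble listed ones, but are neither listed nor needed, are in the scene too. There is more than one size of the lid; the one meant has the size given above.

How it is judged (in metres and radians):
On the way, in this order (a step that is already met when the one before it is completed fails the run):
1. the spreader hangs on the red peg by its eye (x of spreader_eye in the frame of peg_free between -0.07 and -0.004 m and y of spreader_eye in the frame of peg_free between -0.012 and 0.012 m and z of spreader_eye in the frame of peg_free between -0.013 and 0 m and angle between spreader's own z axis and vertical below 0.25 rad and contact force between spreader and peg_free above 0.3 N), for 0.2 s.
2. the lid sits level on the tub and is pressed down with more than 3 N (horizontal distance between lid_seat and tub_rim below 0.006 m and z of lid_seat in the frame of tub_rim between -0.004 and 0.003 m and angle between lid's own z axis and vertical below 0.04 rad and contact force between lid and tub above 3 N), for 0.1 s.
At the end, for the whole second after the job is handed in: Spreader still on the red peg, borne by it: eye 4-70 mm out from the bar, within 12 mm sideways and 0-13 mm below the peg axis, within 0.25 rad of upright. Lid at rest on the tub: centred within 6 mm, flange within 3 mm of the rim, level within 0.04 rad. Hung tools still (all of step 1 and horizontal distance between lid_seat and tub_rim below 0.006 m and z of lid_seat in the frame of tub_rim between -0.004 and 0.003 m and angle between lid's own z axis and vertical below 0.04 rad and linear speed of each of spreader, lid, paddle, gauge below 0.03 m/s and angular speed of each of spreader, lid, paddle, gauge below 0.4 rad/s); the robot touches nothing.
It fails at once if the bottle or the tape roll is moved more than 25 mm or the bottle tipped more than 0.5 rad (distance of any of dressing, tape from where it was at the start of the episode above 0.025 m or angle between dressing's own z axis and vertical above 0.5 rad).
It fails at once if a tool already hanging on a white-tipped steel peg is moved more than 30 mm (distance of any of paddle, gauge from where it was at the start of the episode above 0.03 m).
It also fails if it takes over 72 s, if anything falls off the work surface, if the arm or the gripper's body presses on something with over 40 N, if the wrist force passes 120 N, or if a joint passes its speed limit or range.

## Working session

There is one attempt and no reset: what is moved stays moved. The work goes in short steps, Python scripts to look and compute and a tool call to move; the robot and the scene stay as the last step left them, time stands still between calls to the robot, and variables do not carry over. Pictures are saved under pics/ and viewed, at most 10 in all, crops included, and the job is handed in when it is done.

Besides the shell and the picture viewer there is one more tool, called after "Request:" by a JSON object that holds its "api" and its "payload", one argument or row to a line. move_arm: Moves the arm, as the interface text tells. Its arguments: {"type":"object","properties":{"offset":{"type":"array","items":{"type":"array","items":{"type":"number"}}},"twist":{"type":"array","items":{"type":"array","items":{"type":"number"}}},"grip":{"type":"array","items":{"type":"number"}},"force":{"type":"number"}},"required":["offset","twist","grip"]}

```bash
ls; mkdir -p pics; cat > h.py <<'E'
import numpy as np, cv2
from workcell import bot, viewer, finder
from scipy.spatial.transform import Rotation as R
def K(d):
    f=d["color"].shape[0]/2/np.tan(np.radians(d["vfov"]/2)); return f
def campose(d,obs=None):
    if "position" in d:
        a=np.array(d["attitude"],float)
        M=a if a.shape==(3,3) else R.from_euler('xyz',a,degrees=True).as_matrix()
        return M,np.array(d["position"],float)
    T=np.array(d["tool_from_camera"]); Rt=R.from_euler('xyz',obs["tcp_rot"],degrees=True).as_matrix()
    return Rt@T[:3,:3], Rt@T[:3,3]+np.array(obs["ee_pos"])
def ray(d,px):
    f=K(d); p=(np.atleast_2d(px).astype(float)-[d["cx"],d["cy"]])/f
    u=p.copy()
    for _ in range(10): u=p/(1+d["k1"]*(u**2).sum(1,keepdims=True))
    return np.c_[u,np.ones(len(u))]
def atz(d,px,z,obs=None):
    M,c=campose(d,obs); v=ray(d,px)@M.T; return c+v*((z-c[2])/v[:,2])[:,None]
def atdepth(d,px,obs=None):
    M,c=campose(d,obs); px=np.atleast_2d(px); i=np.round(px).astype(int)
    z=d["depth"][i[:,1],i[:,0]]; return c+(ray(d,px)*z[:,None])@M.T
def cloud(d,obs=None):
    h,w=d["depth"].shape; yy,xx=np.mgrid[:h,:w]
    P=atdepth(d,np.c_[xx.ravel(),yy.ravel()],obs).reshape(h,w,3); P[d["depth"]==0]=np.nan; return P
def save(d,n): cv2.imwrite("pics/"+n,d["color"][:,:,::-1])
E
python3 - <<'E'
from h import *
o=bot.get_obs(); print(o)
for n in("scene","top"):
    d=viewer.camera(n); save(d,n+".png"); print(n,d["vfov"],d["k1"],d["position"],d["attitude"])
    for t in("spreader_eye","spreader_grip","tub_rim","lid","lid_knob","peg_free","peg_tip","rack","paddle","gauge","dressing","tape"):
        r=finder.pinpoint(d,t)[:3]
        for x in r: print(t,round(x["p"],2),np.round(x["position"]),np.round(atdepth(d,np.clip(x["position"],0,[559,419]))[0],3))
E
```

```text
pics
{'time': 0.0, 'q': array([6.82976396e+01, 5.01015304e+00, 1.00342526e+01, 9.50984475e+01,
       4.02361050e-04, 8.99996903e+01]), 'qd': array([ 0.01954005, -0.03974593,  0.05529038,  0.02407399, -0.04303429,
        0.03909213]), 'joint_efforts': array([ 1.12451045e-03, -5.20376801e+01,  4.64816129e+01,  1.58800028e-02,
        1.51127665e-05, -1.32329927e-05]), 'ee_pos': array([0.20330797, 0.5108341 , 0.25259032]), 'tcp_rot': array([-1.79925652e+02, -4.02762540e-04,  1.58297949e+02]), 'wrist_force': array([-0.35430939,  0.66751098,  0.51200736]), 'torque': array([-0.01566925,  0.01057241, -0.01673958]), 'grasp_force': 0.0, 'opening': 0.08552423874566921}
scene 44.286197693725754 -0.14150087637215375 [ 1.49202586 -0.19233704  0.99955274] [-129.93006289    0.95924844   79.97792285]
spreader_eye 0.68 [323. 209.] [0.403 0.095 0.083]
tub_rim 0.61 [318. 220.] [0.457 0.07  0.089]
tub_rim 0.57 [323. 208.] [0.304 0.124 0.   ]
lid 0.85 [185. 227.] [ 0.321 -0.297  0.012]
lid 0.84 [180. 312.] [ 0.65  -0.319  0.022]
lid 0.67 [187. 255.] [ 0.457 -0.294  0.025]
lid_knob 0.84 [179. 296.] [ 0.
[... 790 characters left out ...]
0.074 0.193]
spreader_grip 0.63 [236. 226.] [0.456 0.074 0.193]
tub_rim 0.92 [236. 232.] [0.445 0.073 0.191]
lid 0.94 [396. 232.] [ 0.443 -0.278  0.047]
lid 0.94 [406. 156.] [ 0.616 -0.301  0.066]
lid 0.9 [402. 290.] [ 0.309 -0.299  0.018]
lid_knob 0.78 [397. 234.] [ 0.44  -0.282  0.048]
lid_knob 0.68 [402. 298.] [ 0.289 -0.3    0.01 ]
peg_free 0.65 [327. 120.] [ 0.665 -0.108  0.228]
peg_tip 0.81 [327. 161.] [ 0.615 -0.124 -0.003]
peg_tip 0.73 [236. 225.] [0.46  0.075 0.192]
gauge 0.68 [221. 148.] [0.627 0.114 0.121]
gauge 0.3 [397. 231.] [ 0.446 -0.28   0.048]
dressing 0.62 [321. 239.] [ 0.43  -0.101  0.129]
tape 0.72 [156. 218.] [0.478 0.278 0.026]
tape 0.25 [241. 228.] [0.452 0.068 0.157]
```

View pics/scene.png

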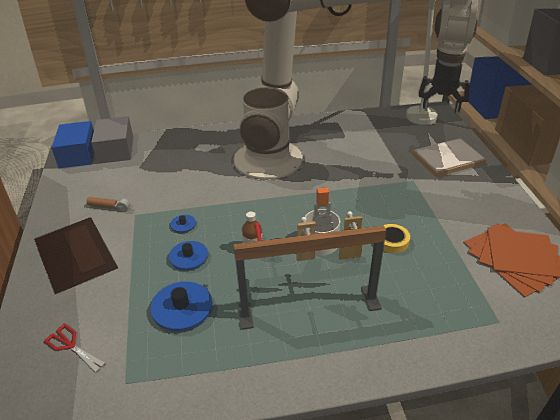

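View pics/top.png

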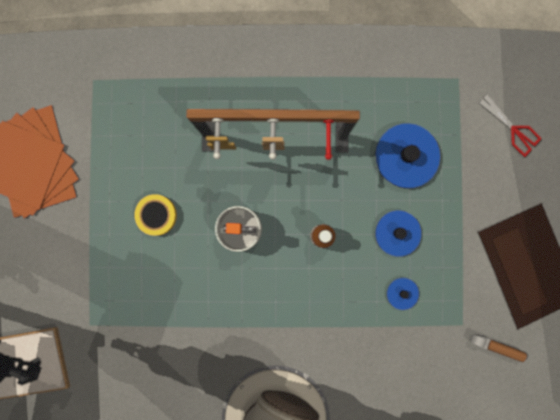

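Scene view: rack seen from behind, three blue lids at (183,223), (188,255) and (180,305), spreader in the tub at (322,205). Top view: tub and orange grip at (236,228), red peg from (327,120) to (327,160), the middle lid at (398,233) about 46 px wide, so roughly 105 mm, bottle at (323,237).

```bash
cat > m.py <<'E'
from h import *
def blob(mask,near=None):
    n,l,s,c=cv2.connectedComponentsWithStats(mask.astype(np.uint8)); 
    if near is None: k=1+np.argmax(s[1:,4])
    else: k=1+np.argmin(np.linalg.norm(c[1:]-near,axis=1)-0.0*s[1:,4])
    return l==k
def circ(P):
    A=np.c_[2*P[:,:2],np.ones(len(P))]; s=np.linalg.lstsq(A,(P[:,:2]**2).sum(1),rcond=None)[0]
    return s[:2],np.sqrt(s[2]+s[:2]@s[:2])
def rimfit(P,z,tol=.004):
    pass
def ell(mask,d,z,obs=None):
    c,_=cv2.findContours(mask.astype(np.uint8),cv2.RETR_EXTERNAL,cv2.CHAIN_APPROX_NONE)
    c=max(c,key=len)[:,0,:]; W=atz(d,c,z,obs)
    m,r=circ(W)
    for _ in range(5):
        e=np.abs(np.linalg.norm(W[:,:2]-m,axis=1)-r); m,r=circ(W[e<=np.quantile(e,.7)])
    return m,r
E
python3 - <<'E'
from m import *
d=viewer.camera("top"); P=cloud(d)
hsv=cv2.cvtColor(d["color"],cv2.COLOR_RGB2HSV); H,S,V=hsv[...,0].astype(int),hsv[...,1],hsv[...,2]
blue=(H>100)&(H<125)&(S>140)
n,l,s,c=cv2.connectedComponentsWithStats(blue.astype(np.uint8))
for k in range(1,n):
    if s[k,4]>300: print("lid",c[k],ell(l==k,d,.016))
z=P[...,2]
org=((H<14)&(S>150)&(V>120)); box=np.zeros_like(org); box[210:245,220:255]=1
m=org&box&(z>.17); Q=P[m]; print("grip",m.sum(),np.nanmedian(Q,0),cv2.minAreaRect((Q[:,:2]*1000).astype(np.float32)))
mm=np.argwhere(org&box)[:,::-1]; W=atz(d,mm,.19); print(cv2.minAreaRect((W[:,:2]*1000).astype(np.float32)))
box[:]=0;box[115:170,310:345]=1
red=((H<8)|(H>172))&(S>150)&box.astype(bool)
W=atz(d,np.argwhere(red)[:,::-1],.225); w=W[:,:2]*1000; print("red",len(w),cv2.minAreaRect(w.astype(np.float32)),np.ptp(w,0),w.min(0),w.max(0))
l=cv2.fitLine(w[w[:,0]<660].astype(np.float32),cv2.DIST_L2,0,.01,.01).ravel();print(l, np.degrees(np.arctan2(l[1],l[0])))
# bar top
b=(z>.228)&(z<.25)&(P[...,0]>.6); Q=P[b]*1000; print("bar",len(Q),np.nanmedian(Q[:,2]),cv2.minAreaRect(Q[:,:2].astype(np.float32)))
t=(z>.078)&(z<.092)&(np.hypot(P[...,0]-.45,P[...,1]-.073)<.07); Q=P[t]; m,r=circ(Q)
for _ in range(4): e=abs(np.linalg.norm(Q[:,:2]-m,axis=1)-r); Q2=Q[e<.004]; m,r=circ(Q2)
print("tub",len(Q),m,r)
E
```

```text
lid [407.26854396 155.67135989] (array([ 0.62533023, -0.31574734]), np.float64(0.07542596846871932))
lid [397.91206544 233.04771643] (array([ 0.44170671, -0.29046291]), np.float64(0.052137587012342994))
lid [402.32564841 293.34726225] (array([ 0.29957476, -0.30038275]), np.float64(0.03531161753796986))
grip 154 [0.45310118 0.08046598 0.1896752 ] ((453.1504821777344, 80.7304916381836), (28.39520835876465, 20.290143966674805), 89.97348022460938)
((453.1040954589844, 80.54342651367188), (28.35323143005371, 20.1787052154541), 89.95782470703125)
red 168 ((628.5790405273438, -109.63573455810547), (19.783344268798828, 77.63145446777344), 89.99644470214844) [77.63099782 19.78347099] [ 589.76326425 -119.52969673] [667.39426207 -99.74622575]
[ 9.9998057e-01 -6.2335497e-03  6.2148444e+02 -1.0922618e+02] -0.3571584
bar 1903 237.18397607579965 ((644.717529296875, 0.4948883056640625), (339.96685791015625, 81.23860168457031), 89.46541595458984)
tub 214 [0.4530519  0.08174284] 0.048297417726833214
```

Request:
{"api": "move_arm", "payload": {
  "offset": [
    [0,0,0],
    [0,0,0],
    [0,0,0],
    [0,0,0],
    [0,0,0]
  ],
  "twist": [
    [0,0,0.15],
    [0,0,0.15],
    [0,0,0.15],
    [0,0,0.15],
    [0,0,0.15]
  ],
  "grip": [1,1,1,1,1]
}}

```text
time: 1.85
ee_pos: [0.2034, 0.511, 0.2533]
tcp_rot: [180.0, -0.0, 115.0]
wrist_force: [-0.1, -0.7, 0.6]
opening: 0.0858
grasp_force: 0.0
```

Request:
{"api": "move_arm", "payload": {
  "offset": [
    [0,0,0],
    [0,0,0],
    [0,0,0],
    [0,0,0],
    [0,0,0]
  ],
  "twist": [
    [0,0,0.15],
    [0,0,0.15],
    [0,0,0.15],
    [0,0,0.15],
    [0,0,0.15]
  ],
  "grip": [1,1,1,1,1]
}}

```text
time: 2.35
ee_pos: [0.2034, 0.511, 0.2533]
tcp_rot: [180.0, -0.0, 72.0]
wrist_force: [-0.2, 0.4, -0.8]
opening: 0.0855
grasp_force: 0.0
```

Request:
{"api": "move_arm", "payload": {
  "offset": [
    [0,0,0],
    [0,0,0],
    [0,0,0],
    [0,0,0],
    [0,0,0]
  ],
  "twist": [
    [0,0,0.15],
    [0,0,0.15],
    [0,0,0.15],
    [0,0,0.15],
    [0,0,0.15]
  ],
  "grip": [1,1,1,1,1]
}}

```text
time: 2.85
ee_pos: [0.3529, 0.4041, 0.2532]
tcp_rot: [-172.4, 2.3, 45.2]
wrist_force: [-0.7, 0.0, 1.2]
opening: 0.0855
grasp_force: 0.0
```

Request:
{"api": "move_arm", "payload": {
  "offset": [
    [0,0,0],
    [0,0,0],
    [0,0,0],
    [0,0,0],
    [0,0,0]
  ],
  "twist": [
    [0,0,0.15],
    [0,0,0.15],
    [0,0,0.15],
    [0,0,0.063],
    [0,0,0]
  ],
  "grip": [1,1,1,1,1]
}}

```text
time: 3.35
ee_pos: [0.4305, 0.2904, 0.2529]
tcp_rot: [-168.0, 7.1, 28.0]
wrist_force: [-0.6, -0.0, -0.0]
opening: 0.0854
grasp_force: 0.0
```

```bash
python3 -c "
from h import *
o=bot.get_obs(); print(o['q'],o['ee_pos'],o['tcp_rot'])
Rt=R.from_euler('xyz',o['tcp_rot'],degrees=True); print((Rt.inv()*R.from_euler('xyz',[180,0,28],degrees=True)).as_rotvec())"
```

```text
[ 27.95206826   7.01890875  11.26305718 101.34823178  12.00815024
 179.9436333 ] [0.43049187 0.29037856 0.25288494] [-167.98498437    7.09235291   28.00762666]
[-0.20942512  0.12334465 -0.01284647]
```

Request:
{"api": "move_arm", "payload": {
  "offset": [
    [0,0,0],
    [0,0,0],
    [0,0,0],
    [0,0,0],
    [0,0,0]
  ],
  "twist": [
    [-0.1,0.06,-0.08],
    [-0.1,0.06,-0.08],
    [0,0,-0.15],
    [0,0,-0.15],
    [0,0,-0.15]
  ],
  "grip": [1,1,1,1,1]
}}

```text
time: 3.85
ee_pos: [0.4283, 0.2934, 0.2535]
tcp_rot: [-179.5, -1.2, 62.9]
wrist_force: [0.4, 0.4, 0.0]
opening: 0.0852
grasp_force: 0.0
```

Request:
{"api": "move_arm", "payload": {
  "offset": [
    [0,0,0],
    [0,0,0],
    [0,0,0],
    [0,0,0],
    [0,0,0]
  ],
  "twist": [
    [0,0,-0.15],
    [0,0,-0.15],
    [0,0,-0.15],
    [0,0,-0.15],
    [0,0,-0.15]
  ],
  "grip": [1,1,1,1,1]
}}

```text
time: 4.35
ee_pos: [0.4286, 0.2933, 0.2534]
tcp_rot: [179.5, -1.2, 105.8]
wrist_force: [-0.4, 0.7, -0.5]
opening: 0.0854
grasp_force: 0.0
```

Request:
{"api": "move_arm", "payload": {
  "offset": [
    [0,0,0],
    [0,0,0],
    [0,0,0],
    [0,0,0],
    [0,0,0]
  ],
  "twist": [
    [0,0,-0.15],
    [0,0,-0.15],
    [0,0,-0.15],
    [0,0,-0.15],
    [0,0,-0.15]
  ],
  "grip": [1,1,1,1,1]
}}

```text
time: 4.85
ee_pos: [0.4286, 0.2933, 0.2533]
tcp_rot: [178.8, -0.6, 148.8]
wrist_force: [-0.7, -0.3, -0.1]
opening: 0.085
grasp_force: 0.0
```

```bash
cat > g.py <<'E'
from h import *
import sys
o=bot.get_obs(); Rt=R.from_euler('xyz',o['tcp_rot'],degrees=True)
print(o['time'],o['q'].round(1),o['ee_pos'].round(4),o['tcp_rot'].round(2),o['wrist_force'].round(1),o['opening'])
print("twist to level yaw",(Rt.inv()*R.from_euler('xyz',[180,0,float(sys.argv[4]) if len(sys.argv)>4 else 180],degrees=True)).as_rotvec().round(4))
if len(sys.argv)>3: print("offset cm",(Rt.inv().apply(np.array(sys.argv[1:4],float)-o['ee_pos'])*100).round(2))
E
python3 g.py .453 .0805 .25
```

```text
4.85 [33.9 -0.   4.9 94.1  1.  65.1] [0.4286 0.2933 0.2533] [178.83  -0.58 148.8 ] [-0.7 -0.3 -0.1] 0.08500574160881452
twist to level yaw [ 0.0227 -0.0044 -0.5445]
offset cm [-13.11 -16.94  -0.14]
```

Request:
{"api": "move_arm", "payload": {
  "offset": [
    [0,0,0],
    [0,0,0],
    [0,0,0],
    [0,0,0],
    [-0.4,-4,0]
  ],
  "twist": [
    [0.0057,-0.0011,-0.136],
    [0.0057,-0.0011,-0.136],
    [0.0057,-0.0011,-0.136],
    [0.0057,-0.0011,-0.136],
    [0,0,0]
  ],
  "grip": [1,1,1,1,1]
}}

```text
time: 5.35
ee_pos: [0.4322, 0.2553, 0.2525]
tcp_rot: [-180.0, -0.1, -179.9]
wrist_force: [1.4, -0.3, 0.3]
opening: 0.085
grasp_force: 0.0
```

Request:
{"api": "move_arm", "payload": {
  "offset": [
    [-0.5,-4.3,0],
    [-0.5,-4.3,0],
    [-0.5,-4.3,0],
    [-0.5,-4.3,0],
    [0,0,0]
  ],
  "twist": [
    [0,0,0],
    [0,0,0],
    [0,0,0],
    [0,0,0],
    [0,0,0]
  ],
  "grip": [1,1,1,1,1]
}}

```text
time: 5.85
ee_pos: [0.4514, 0.0772, 0.2537]
tcp_rot: [-179.9, 0.0, 179.3]
wrist_force: [0.6, 0.7, 0.2]
opening: 0.0854
grasp_force: 0.0
```

```bash
cat > w.py <<'E'
from m import *
o=bot.get_obs(); d=viewer.camera("wrist"); save(d,"w1.png"); P=cloud(d,o)
hsv=cv2.cvtColor(d["color"],cv2.COLOR_RGB2HSV); H,S,V=hsv[...,0].astype(int),hsv[...,1],hsv[...,2]
org=(H<16)&(S>140)&(V>60); z=P[...,2]
m=org&(z>.183)&(z<.20)&(np.hypot(P[...,0]-.453,P[...,1]-.08)<.04); print(m.sum())
Q=P[m]; print(np.median(Q,0),cv2.minAreaRect((Q[:,:2]*1000).astype(np.float32)))
t=(z>.078)&(z<.092)&(np.hypot(P[...,0]-.453,P[...,1]-.08)<.065); Q=P[t]; c,r=circ(Q)
for _ in range(4): e=abs(np.linalg.norm(Q[:,:2]-c,axis=1)-r); c,r=circ(Q[e<.003])
print("tub",len(Q),c,r)
E
python3 g.py .453 .0805 .25; python3 w.py
```

```text
5.85 [ 9.8 -7.6 -2.2 95.4 -0.1 10.4] [0.4514 0.0772 0.2537] [-1.7993e+02  3.0000e-02  1.7934e+02] [0.6 0.7 0.2] 0.08539373197157611
twist to level yaw [-0.0013  0.0005 -0.0116]
offset cm [-0.16  0.33  0.37]
755
[0.44631073 0.0810655  0.18806904] ((452.21514892578125, 82.23815155029297), (29.87990379333496, 21.50745964050293), 87.43260192871094)
tub 1081 [0.45213006 0.08206498] 0.047767051778624
```

View pics/w1.png

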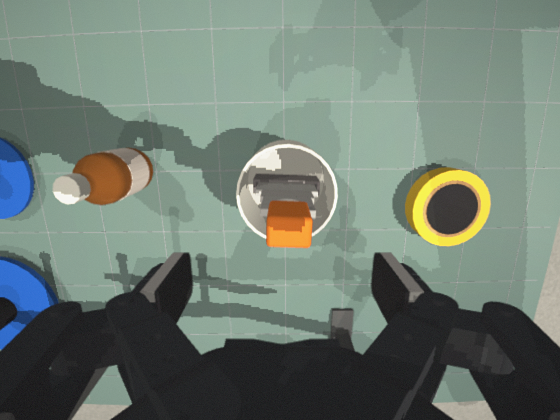

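Wrist view: orange grip at (289,224) over the tub at (287,190), long side between the fingers; bottle left, tape right, both clear.

Request:
{"api": "move_arm", "payload": {
  "offset": [
    [-0.06,0.48,0],
    [0,0,3],
    [0,0,3],
    [0,0,2.1],
    [0,0,0]
  ],
  "twist": [
    [0,0,0.023],
    [0,0,0],
    [0,0,0],
    [0,0,0],
    [0,0,0]
  ],
  "grip": [0.8,0.7,0.7,0.7,0.7]
}}

```text
time: 6.4
ee_pos: [0.4504, 0.0863, 0.1696]
tcp_rot: [-179.9, -0.3, 178.3]
wrist_force: [-0.2, 0.5, 0.6]
opening: 0.0597
grasp_force: 0.0
```

Request:
{"api": "move_arm", "payload": {
  "offset": [
    [0,0,0],
    [0,0,0],
    [0,0,0],
    [0,0,0],
    [0,0,0]
  ],
  "twist": [
    [0,0,0],
    [0,0,0],
    [0,0,0],
    [0,0,0],
    [0,0,0]
  ],
  "grip": [0,0,0,0,0],
  "force": 50
}}

```text
time: 6.9
ee_pos: [0.4525, 0.0852, 0.1736]
tcp_rot: [180.0, 0.1, 178.2]
wrist_force: [0.2, 0.3, 6.7]
opening: 0.029
grasp_force: 52.0
```

Request:
{"api": "move_arm", "payload": {
  "offset": [
    [0,0,0],
    [0,0,0],
    [0,0,0],
    [0,0,-1],
    [0,0,-1]
  ],
  "twist": [
    [0,0,0],
    [0,0,0],
    [0,0,0],
    [0,0,0],
    [0,0,0]
  ],
  "grip": [0,0,0,0,0]
}}

```text
time: 7.4
ee_pos: [0.4517, 0.0848, 0.193]
tcp_rot: [-180.0, -0.1, 178.2]
wrist_force: [-0.2, 0.6, -1.5]
opening: 0.0293
grasp_force: 51.3
```

Request:
{"api": "move_arm", "payload": {
  "offset": [
    [0,0,-4],
    [0,0,-4],
    [0,0,-4],
    [0,0,-4],
    [0,0,0]
  ],
  "twist": [
    [0,0,0],
    [0,0,0],
    [0,0,0],
    [0,0,0],
    [0,0,-0.03]
  ],
  "grip": [0,0,0,0,0]
}}

```text
time: 7.9
ee_pos: [0.4526, 0.0851, 0.3582]
tcp_rot: [180.0, 0.4, 179.9]
wrist_force: [0.7, -0.2, -2.2]
opening: 0.0294
grasp_force: 51.2
```

Request:
{"api": "move_arm", "payload": {
  "offset": [
    [-1.8,-3.9,0],
    [-1.8,-3.9,0],
    [-1.8,-3.9,0],
    [-1.8,-3.9,0],
    [-1.8,-3.9,0]
  ],
  "twist": [
    [0,0,0],
    [0,0,0],
    [0,0,0],
    [0,0,0],
    [0,0,0]
  ],
  "grip": [0,0,0,0,0]
}}

```text
time: 8.4
ee_pos: [0.542, -0.1119, 0.3523]
tcp_rot: [-180.0, -0.0, 179.9]
wrist_force: [1.2, 0.2, -1.3]
opening: 0.0295
grasp_force: 51.1
```

Request:
{"api": "move_arm", "payload": {
  "offset": [
    [0,0,0],
    [0,0,0]
  ],
  "twist": [
    [0,0,0],
    [0,0,0]
  ],
  "grip": [0,0]
}}

```text
time: 8.6
ee_pos: [0.5417, -0.1109, 0.3516]
tcp_rot: [180.0, -0.1, 179.8]
wrist_force: [0.2, 0.1, -1.0]
opening: 0.0292
grasp_force: 51.1
```

```bash
python3 g.py .545 -.11 .27; python3 - <<'E'
from m import *
o=bot.get_obs(); d=viewer.camera("wrist"); save(d,"w2.png"); P=cloud(d,o)
for t in ("spreader_eye","peg_tip","peg_free"):
    for x in finder.pinpoint(d,t)[:3]: print(t,round(x["p"],2),np.round(x["position"]),np.round(atdepth(d,np.clip(x["position"],0,[559,419]),o)[0],3))
d=viewer.camera("scene"); cv2.imwrite("pics/s2.png",cv2.resize(d["color"][150:330,200:400,::-1],None,fx=3,fy=3,interpolation=2))
for t in ("spreader_eye","spreader_grip","peg_tip"):
    for x in finder.pinpoint(d,t)[:3]: print(t,round(x["p"],2),np.round(x["position"]),np.round(atdepth(d,np.clip(x["position"],0,[559,419]))[0],3))
E
```

```text
8.6 [-11.6   9.2  26.  106.9  -0.  -11.4] [ 0.5417 -0.1109  0.3516] [ 1.800e+02 -1.300e-01  1.798e+02] [ 0.2  0.1 -1. ] 0.02919348447678081
twist to level yaw [ 0.     -0.0023 -0.0034]
offset cm [-0.35  0.09  8.16]
spreader_eye 0.9 [281. 243.] [ 0.531 -0.111  0.333]
peg_tip 0.66 [408. 108.] [0.451 0.077 0.005]
peg_free 0.64 [281. 328.] [ 0.662 -0.112  0.225]
spreader_eye 0.7 [252. 183.] [ 0.133 -0.075  0.003]
spreader_grip 0.91 [249. 166.] [ 0.552 -0.116  0.357]
peg_tip 0.39 [254. 225.] [ 0.599 -0.118  0.225]
```

View pics/w2.png

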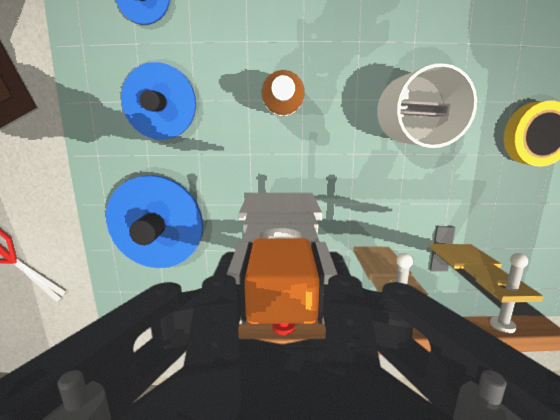

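Wrist view: the spreader is held square between the fingers, blade at (280,205), and the red peg's root shows at (284,328) in line with the grip.

```bash
python3 - <<'E'
from m import *
o=bot.get_obs(); d=viewer.camera("wrist"); P=cloud(d,o)-o["ee_pos"]
print("orange face", [P[r,283].round(4) for r in (245,255,270,285,300,315)], [P[285,c].round(4) for c in (250,265,300,314)])
print("blade", [P[r,262].round(4) for r in range(186,240,4)])
print("blade row200", [(c,P[200,c].round(4)) for c in range(236,328,6)])
E
```

```text
orange face [array([-0.0115,  0.0011, -0.0147]), array([-0.011 ,  0.0011, -0.0044]), array([-0.0109,  0.001 ,  0.0096]), array([-0.0074,  0.001 ,  0.0152]), array([-0.0013,  0.001 ,  0.016 ]), array([0.0057, 0.001 , 0.0157])] [array([-0.0072, -0.0117,  0.0149]), array([-0.0075, -0.0059,  0.0153]), array([-0.0066,  0.0077,  0.0138]), array([-0.0074,  0.013 ,  0.0151])]
blade [array([ 0.0287, -0.0309, -0.351 ]), array([ 0.0359, -0.0313, -0.3547]), array([-0.0017, -0.0185, -0.1642]), array([-0.002 , -0.0175, -0.1471]), array([-0.0021, -0.0165, -0.1321]), array([-0.0023, -0.0156, -0.1183]), array([-0.002 , -0.0149, -0.1076]), array([-0.0021, -0.0142, -0.0967]), array([-0.0025, -0.0135, -0.0855]), array([-0.0027, -0.0129, -0.076 ]), array([-0.0028, -0.0124, -0.0674]), array([-0.0028, -0.0119, -0.0597]), array([-0.0009, -0.0118, -0.0577]), array([-0.0109, -0.0096, -0.0255])]
blade row200 [(236, array([ 0.0519, -0.0733, -0.3523])), (242, array([ 0.0521, -0.0637, -0.3532])), (248, array([-0.0023, -0.0292, -0.1385])), (254, array([-0.0019, -0.0241, -0.1401])), (260, array([-0.0019, -0.0188, -0.1398])), (266, array([-0.0022, -0.0134, -0.1389])), (272, array([-0.0018, -0.0082, -0.1402])), (278, array([-0.0021, -0.0029, -0.1392])), (284, array([-0.0017,  0.0024, -0.1409])), (290, array([-0.0019,  0.0077, -0.1399])), (296, array([-0.0021,  0.013 , -0.1392])), (302, array([-0.0022,  0.0183, -0.1387])), (308, array([-0.0019,  0.0237, -0.1402])), (314, array([-0.002 ,  0.0289, -0.1398])), (320, array([ 0.052 ,  0.0619, -0.353 ])), (326, array([ 0.0522,  0.0717, -0.3538]))]
```

Request:
{"api": "move_arm", "payload": {
  "offset": [
    [0,0,2.7],
    [0,0,2.7],
    [0,0,2.7],
    [0,0,0],
    [0,0,0]
  ],
  "twist": [
    [0,0,0],
    [0,0,0],
    [0,0,0],
    [0,0,0],
    [0,0,0]
  ],
  "grip": [0,0,0,0,0]
}}

```text
time: 9.55
ee_pos: [0.5414, -0.11, 0.272]
tcp_rot: [-180.0, -0.0, 179.9]
wrist_force: [0.6, 0.0, -0.8]
opening: 0.0294
grasp_force: 51.1
```

Request:
{"api": "move_arm", "payload": {
  "offset": [
    [-1.5,0.03,0],
    [-1.5,0.03,0],
    [-1.5,0.03,0],
    [-1,0,0],
    [0,0,0]
  ],
  "twist": [
    [0,0,0],
    [0,0,0],
    [0,0,0],
    [0,0,0],
    [0,0,0]
  ],
  "grip": [0,0,0,0,0]
}}

```text
time: 10.05
ee_pos: [0.5977, -0.1093, 0.272]
tcp_rot: [-180.0, 0.0, 179.9]
wrist_force: [-0.2, -0.7, -0.8]
opening: 0.0294
grasp_force: 51.1
```

```bash
python3 g.py .632 -.11 .27; python3 - <<'E'
from m import *
d=viewer.camera("scene"); cv2.imwrite("pics/s3.png",cv2.resize(d["color"][150:330,200:400,::-1],None,fx=3,fy=3,interpolation=2))
E
```

```text
10.05 [-10.4  13.7  22.   98.3  -0.  -10.3] [ 0.5977 -0.1093  0.272 ] [-1.7996e+02  2.0000e-02  1.7992e+02] [-0.2 -0.7 -0.8] 0.029442154328733417
twist to level yaw [-0.0007  0.0004 -0.0014]
offset cm [-3.43 -0.06  0.2 ]
```

View pics/s3.png

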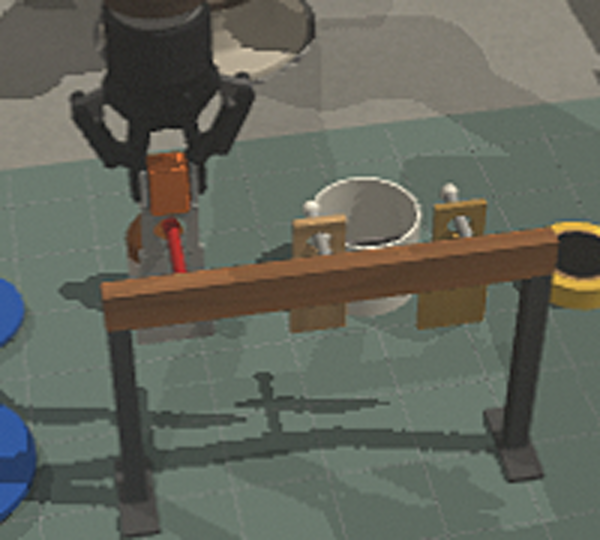

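Scene crop: the red peg ends at the eye of the spreader at (172,225), under the orange grip, with no contact force; carry on.

Request:
{"api": "move_arm", "payload": {
  "offset": [
    [-1.2,0,0],
    [-1.2,-0.03,0],
    [-1,0,0],
    [0,0,0.3],
    [0,0,0.3]
  ],
  "twist": [
    [0,0,0],
    [0,0,0],
    [0,0,0],
    [0,0,0],
    [0,0,0]
  ],
  "grip": [0,0,0,0,0]
}}

```text
time: 10.6
ee_pos: [0.6301, -0.1097, 0.2654]
tcp_rot: [-180.0, -0.0, 179.9]
wrist_force: [0.1, -0.1, -1.7]
opening: 0.0297
grasp_force: 51.1
```

Request:
{"api": "move_arm", "payload": {
  "offset": [
    [0,0,0.2],
    [0,0,0.1],
    [0,0,0.1],
    [0,0,0],
    [0,0,0]
  ],
  "twist": [
    [0,0,0],
    [0,0,0],
    [0,0,0],
    [0,0,0],
    [0,0,0]
  ],
  "grip": [0,0,0,0,0]
}}

```text
time: 11.1
ee_pos: [0.6301, -0.1097, 0.2622]
tcp_rot: [-180.0, -0.0, 179.9]
wrist_force: [-3.7, -0.6, 6.5]
opening: 0.0298
grasp_force: 51.8
```

Request:
{"api": "move_arm", "payload": {
  "offset": [
    [0,0,-0.1],
    [0,0,0],
    [0,0,0],
    [0,0,0],
    [0,0,0]
  ],
  "twist": [
    [0,0,0],
    [0,0,0],
    [0,0,0],
    [0,0,0],
    [0,0,0]
  ],
  "grip": [0,0.38,0.42,0.5,0.6],
  "force": 20
}}

```text
time: 11.6
ee_pos: [0.6307, -0.1097, 0.2621]
tcp_rot: [-180.0, -0.0, 179.9]
wrist_force: [-0.6, -0.6, -0.9]
opening: 0.0511
grasp_force: 0.0
```

Request:
{"api": "move_arm", "payload": {
  "offset": [
    [0,0,0],
    [0,0,0],
    [0,0,-1],
    [0,0,-2],
    [0,0,-3]
  ],
  "twist": [
    [0,0,0],
    [0,0,0],
    [0,0,0],
    [0,0,0],
    [0,0,0]
  ],
  "grip": [0.7,0.7,0.7,0.7,0.7]
}}

```text
time: 12.1
ee_pos: [0.6302, -0.1096, 0.3223]
tcp_rot: [-180.0, -0.2, 179.9]
wrist_force: [0.8, 1.0, 0.3]
opening: 0.0598
grasp_force: 0.0
```

```bash
python3 - <<'E'
from m import *
o=bot.get_obs(); d=viewer.camera("wrist"); save(d,"w3.png"); print(o['time'],o['ee_pos'],o['wrist_force'])
e=viewer.camera("scene"); im=cv2.resize(e["color"][190:310,210:370,::-1],(560,420),interpolation=2)
cv2.imwrite("pics/s4.png",np.vstack([im[:,:],]))
P=cloud(d,o)
print([P[r,283].round(4) for r in range(200,400,12)])
E
```

```text
12.1 [ 0.63015201 -0.10958529  0.32231781] [0.84040504 0.97213131 0.30247298]
[array([ 0.6173, -0.1081,  0.2246]), array([ 0.6204, -0.1082,  0.2457]), array([ 0.6203, -0.1083,  0.2712]), array([ 0.6255, -0.1083,  0.2777]), array([ 0.6336, -0.1083,  0.276 ]), array([ 0.6634, -0.1081,  0.2295]), array([ 0.6702, -0.1082,  0.2359]), array([ 0.68  , -0.1082,  0.2363]), array([ 0.8384, -0.1072, -0.0024]), array([ 8.600e-01, -1.072e-01, -3.000e-04]), array([ 0.8854, -0.1072, -0.0029]), array([ 0.9086, -0.1071, -0.0015]), array([ 0.6197, -0.1087,  0.3738]), array([ 0.618 , -0.1087,  0.3802]), array([ 0.6184, -0.1087,  0.3837]), array([ 0.619 , -0.1087,  0.3866]), array([ 0.6188, -0.1088,  0.3901])]
```

View pics/s4.png

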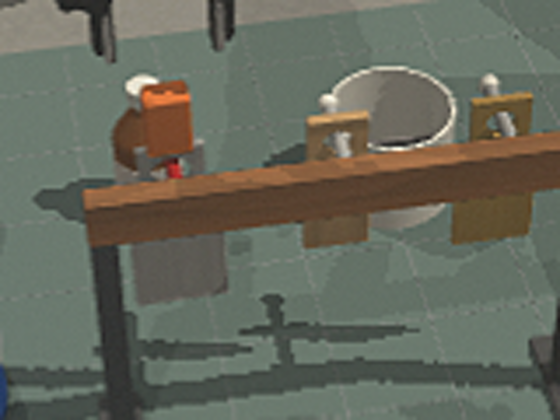

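Scene crop: the spreader hangs on the red peg (orange grip at (167,115), blade straight down at (180,265)); the two other tools hang undisturbed. On to the lid.

Request:
{"api": "move_arm", "payload": {
  "offset": [
    [0,0,-3],
    [3.1,-3,-1],
    [3.1,-3,0],
    [3.1,-3,0],
    [3.1,-3,0]
  ],
  "twist": [
    [0,0,0],
    [0,0,0],
    [0,0,0],
    [0,0,0],
    [0,0,0]
  ],
  "grip": [0.7,0.7,0.7,0.7,0.7]
}}

```text
time: 12.7
ee_pos: [0.5052, -0.2303, 0.3626]
tcp_rot: [-180.0, -0.0, 179.9]
wrist_force: [0.4, -0.3, 0.4]
opening: 0.0599
grasp_force: 0.0
```

Request:
{"api": "move_arm", "payload": {
  "offset": [
    [3.1,-3,0],
    [3.3,-3.1,0],
    [0,0,4.5],
    [0,0,4.5],
    [0,0,4.5]
  ],
  "twist": [
    [0,0,0],
    [0,0,0],
    [0,0,0],
    [0,0,0],
    [0,0,0]
  ],
  "grip": [0.7,0.7,0.7,0.7,0.7]
}}

```text
time: 13.2
ee_pos: [0.4418, -0.2908, 0.2264]
tcp_rot: [-179.9, 0.0, 179.8]
wrist_force: [0.4, -0.4, -0.7]
opening: 0.0599
grasp_force: 0.0
```

Request:
{"api": "move_arm", "payload": {
  "offset": [
    [0,0,3],
    [0,0,0],
    [0,0,0]
  ],
  "twist": [
    [0,0,0],
    [0,0,0],
    [0,0,0]
  ],
  "grip": [0.7,0.7,0.7]
}}

```text
time: 13.5
ee_pos: [0.4422, -0.2904, 0.1986]
tcp_rot: [-180.0, -0.0, 179.9]
wrist_force: [-0.5, 0.6, 1.7]
opening: 0.0597
grasp_force: 0.0
```

```bash
python3 g.py .4417 -.2905 .044; python3 - <<'E'
from m import *
o=bot.get_obs(); d=viewer.camera("wrist"); save(d,"w4.png"); P=cloud(d,o); z=P[...,2]
near=np.hypot(P[...,0]-.442,P[...,1]+.29)<.06
hsv=cv2.cvtColor(d["color"],cv2.COLOR_RGB2HSV); H,S=hsv[...,0].astype(int),hsv[...,1]
b=(H>100)&(H<125)&(S>120)&near; n,l,s,c=cv2.connectedComponentsWithStats(b.astype(np.uint8)); k=1+np.argmax(s[1:,4]); print(s[k],c[k],np.nanmedian(z[l==k]),ell(l==k,d,.016,o))
t=near&(z>.041)&(z<.05)&~b; Q=P[t]; print("knob top",len(Q),np.median(Q,0)); print(cv2.minEnclosingCircle((Q[:,:2]*1000).astype(np.float32)))
r=finder.pinpoint(d,"lid_knob")[:2]
for x in r: print(x["p"],x["position"],atz(d,x["position"],.04,o))
E
```

```text
13.5 [-33.3   1.3   0.2  88.9  -0.  -33.2] [ 0.4422 -0.2904  0.1986] [-1.7996e+02 -2.0000e-02  1.7990e+02] [-0.5  0.6  1.7] 0.05971949183583089
twist to level yaw [-0.0007 -0.0003 -0.0017]
offset cm [ 0.05  0.   15.46]
[ 230  137  105  103 7717] [281.98367241 187.31968381] 0.014693827170879303 (array([ 0.440825  , -0.28976115]), np.float64(0.05317841916352375))
knob top 626 [ 0.44019752 -0.28976233  0.04464965]
((440.8857116699219, -289.4455871582031), 13.503724098205566)
0.82 [281.6, 196.9] [[ 0.44199569 -0.29014302  0.04      ]]
0.69 [271.8, 32.8] [[ 0.30114284 -0.2981925   0.04      ]]
```

View pics/w4.png

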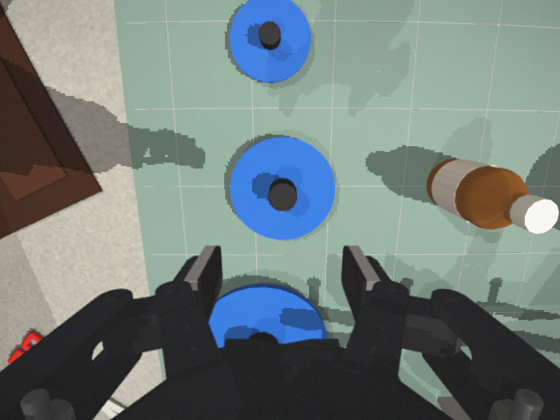

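Wrist view: the middle lid is centred at (282,187) with its knob at (282,195), radius measured 53 mm, so it is the 108 mm one.

Request:
{"api": "move_arm", "payload": {
  "offset": [
    [0.12,0.07,4.5],
    [0,0,4.5],
    [0,0,4],
    [0,0,2.5],
    [0,0,0]
  ],
  "twist": [
    [0,0,0],
    [0,0,0],
    [0,0,0],
    [0,0,0],
    [0,0,0]
  ],
  "grip": [0.7,0.7,0.7,0.7,0.7]
}}

```text
time: 14.1
ee_pos: [0.4402, -0.2893, 0.0408]
tcp_rot: [179.9, -0.2, 179.9]
wrist_force: [-0.8, 0.6, -0.5]
opening: 0.0595
grasp_force: 0.0
```

Request:
{"api": "move_arm", "payload": {
  "offset": [
    [0,0,0],
    [0,0,0],
    [0,0,0],
    [0,0,0],
    [0,0,0]
  ],
  "twist": [
    [0,0,0],
    [0,0,0],
    [0,0,0],
    [0,0,0],
    [0,0,0]
  ],
  "grip": [0,0,0,0,0],
  "force": 50
}}

```text
time: 14.6
ee_pos: [0.4424, -0.2908, 0.0455]
tcp_rot: [-179.8, 0.2, 179.9]
wrist_force: [-0.5, 0.1, 5.7]
opening: 0.0263
grasp_force: 49.0
```

Request:
{"api": "move_arm", "payload": {
  "offset": [
    [0,0,0],
    [0,0,0],
    [0,0,-1],
    [0,0,-3],
    [0,0,-4]
  ],
  "twist": [
    [0,0,0],
    [0,0,0],
    [0,0,0],
    [0,0,0],
    [0,0,0]
  ],
  "grip": [0,0,0,0,0]
}}

```text
time: 15.1
ee_pos: [0.4404, -0.2893, 0.1234]
tcp_rot: [180.0, -0.1, 179.9]
wrist_force: [0.6, -0.1, -1.0]
opening: 0.0264
grasp_force: 49.3
```

Request:
{"api": "move_arm", "payload": {
  "offset": [
    [0,0,-4.5],
    [0,0,-4.5],
    [0,0,-3.5],
    [-0.1,4.6,0],
    [-0.1,4.6,0]
  ],
  "twist": [
    [0,0,0],
    [0,0,0],
    [0,0,0],
    [0,0,0],
    [0,0,0]
  ],
  "grip": [0,0,0,0,0]
}}

```text
time: 15.6
ee_pos: [0.4435, -0.1976, 0.2502]
tcp_rot: [-179.9, 0.2, 179.7]
wrist_force: [0.9, -0.4, -1.3]
opening: 0.0259
grasp_force: 49.5
```

Request:
{"api": "move_arm", "payload": {
  "offset": [
    [-0.1,4.6,0],
    [-0.1,4.6,0],
    [-0.1,4.6,0],
    [-0.1,4.6,0],
    [-0.3,4.6,0]
  ],
  "twist": [
    [0,0,0],
    [0,0,0],
    [0,0,0],
    [0,0,0],
    [0,0,0]
  ],
  "grip": [0,0,0,0,0]
}}

```text
time: 16.1
ee_pos: [0.4502, 0.0341, 0.2493]
tcp_rot: [-180.0, 0.1, 179.9]
wrist_force: [1.4, -0.8, -0.0]
opening: 0.0265
grasp_force: 49.5
```

Request:
{"api": "move_arm", "payload": {
  "offset": [
    [-0.3,4.6,0],
    [0,0,2.5],
    [0,0,2.5],
    [0,0,0],
    [0,0,0]
  ],
  "twist": [
    [0,0,0],
    [0,0,0],
    [0,0,0],
    [0,0,0],
    [0,0,0]
  ],
  "grip": [0,0,0,0,0]
}}

```text
time: 16.6
ee_pos: [0.4536, 0.0782, 0.1988]
tcp_rot: [-180.0, 0.0, 179.9]
wrist_force: [-0.8, 0.5, -1.0]
opening: 0.026
grasp_force: 49.7
```

```bash
python3 g.py .4525 .082 .2; cat > w5.py <<'E'
from m import *
o=bot.get_obs(); d=viewer.camera("wrist"); save(d,"w5.png"); P=cloud(d,o); z=P[...,2]-o["ee_pos"][2]
hsv=cv2.cvtColor(d["color"],cv2.COLOR_RGB2HSV); H,S=hsv[...,0].astype(int),hsv[...,1]
b=(H>100)&(H<125)&(S>110)&(abs(z+.03)<.03)&(np.hypot(P[...,0]-o["ee_pos"][0],P[...,1]-o["ee_pos"][1])<.065)
b=blob(b); top=b&(abs(z+.028)<.006)
Q=P[top]; A=np.c_[Q[:,:2]-o["ee_pos"][:2],np.ones(len(Q))]; s=np.linalg.lstsq(A,Q[:,2],rcond=None)[0]; print("flange plane",s[:2],s[2]-o["ee_pos"][2],len(Q))
ys,xs=np.nonzero(b)
edge=[]
for c in np.unique(xs): edge.append((c,ys[xs==c].min()))
W=atz(d,np.array(edge,float)-[0,.5],s[2],o)[:,:2]
W=W[5:-5]
from scipy.optimize import least_squares
f=least_squares(lambda p:np.hypot(W[:,0]-p[0],W[:,1]-p[1])-.054,o["ee_pos"][:2],loss="soft_l1",f_scale=.001); print("lid centre rel tcp",(f.x-o["ee_pos"][:2])*1000,np.abs(f.fun).mean()*1000)
zz=P[...,2]; t=(zz>.079)&(zz<.091)&(np.hypot(P[...,0]-.4525,P[...,1]-.082)<.06)
Q=P[t]; print(len(Q))
if len(Q)>30:
    g=least_squares(lambda p:np.hypot(Q[:,0]-p[0],Q[:,1]-p[1])-.0485,[.4525,.082],loss="soft_l1",f_scale=.001); print("tub",g.x,np.abs(g.fun).mean()*1000)
E
python3 w5.py
```

```text
16.6 [ 9.8 -8.1 -8.7 89.3 -0.   9.9] [0.4536 0.0782 0.1988] [-1.7998e+02  1.0000e-02  1.7989e+02] [-0.8  0.5 -1. ] 0.025998668626494126
twist to level yaw [-0.0003  0.0002 -0.0019]
offset cm [ 0.12  0.38 -0.12]
flange plane [-0.00458106  0.00096709] -0.03091079766304386 17141
lid centre rel tcp [-0.8811302   0.39188372] 0.17972895830174898
164
tub [0.45242615 0.08202771] 0.6238737139667948
```

View pics/w5.png

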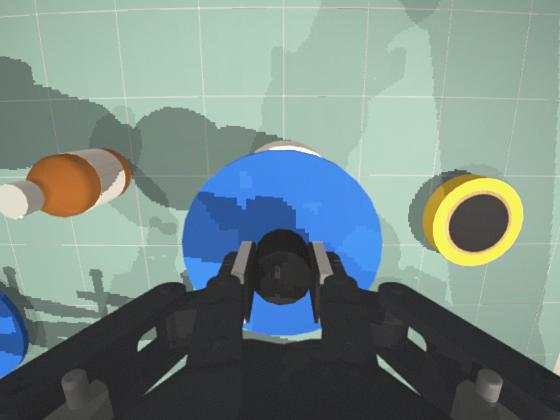

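Wrist view: the lid hangs level in the fingers, centre about (282,240), with a sliver of the tub rim behind it at (285,148). Its centre is within 1 mm of the TCP.

Request:
{"api": "move_arm", "payload": {
  "offset": [
    [0.03,0.34,2],
    [0,0,2],
    [0,0,1.5],
    [0,0,0],
    [0,0,0]
  ],
  "twist": [
    [0,0,0],
    [0,0,0],
    [0,0,0],
    [0,0,0],
    [0,0,0]
  ],
  "grip": [0,0,0,0,0]
}}

```text
time: 17.15
ee_pos: [0.4536, 0.0815, 0.1433]
tcp_rot: [-180.0, 0.0, 179.9]
wrist_force: [0.2, -0.6, 0.3]
opening: 0.0262
grasp_force: 49.7
```

```bash
python3 g.py .4533 .0816 .1205; python3 w5.py
```

```text
17.15 [ 10.2  -8.  -14.8  83.2  -0.   10.3] [0.4536 0.0815 0.1433] [-1.7998e+02  1.0000e-02  1.7987e+02] [ 0.2 -0.6  0.3] 0.026221723353305255
twist to level yaw [-0.0003  0.0002 -0.0022]
offset cm [0.04 0.01 2.28]
flange plane [-0.00475636  0.00132632] -0.03091923628803958 17147
lid centre rel tcp [-0.97620718  0.42924099] 0.18429501266709974
0
```

Request:
{"api": "move_arm", "payload": {
  "offset": [
    [0.03,0,0.8],
    [0,0,0.5],
    [0,0,0.4],
    [0,0,0.3],
    [0,0,0]
  ],
  "twist": [
    [0,0,0],
    [0,0,0],
    [0,0,0],
    [0,0,0],
    [0,0,0]
  ],
  "grip": [0,0,0,0,0]
}}

```text
time: 17.7
ee_pos: [0.4528, 0.0816, 0.1217]
tcp_rot: [-180.0, -0.1, 179.9]
wrist_force: [-0.7, -0.8, -1.0]
opening: 0.0263
grasp_force: 49.7
```

Request:
{"api": "move_arm", "payload": {
  "offset": [
    [0,0,0.15],
    [0,0,0.15],
    [0,0,0]
  ],
  "twist": [
    [0,0,0],
    [0,0,0],
    [0,0,0]
  ],
  "grip": [0,0,0]
}}

```text
time: 18.0
ee_pos: [0.4532, 0.0817, 0.1205]
tcp_rot: [-180.0, 0.0, 179.9]
wrist_force: [-4.1, 0.7, 7.4]
opening: 0.0263
grasp_force: 50.6
```

Request:
{"api": "move_arm", "payload": {
  "offset": [
    [0,0,0.1],
    [0,0,0.1],
    [0,0,0],
    [0,0,0]
  ],
  "twist": [
    [0,0,0],
    [0,0,0],
    [0,0,0],
    [0,0,0]
  ],
  "grip": [0,0,0,0]
}}

```text
time: 18.4
ee_pos: [0.4531, 0.0817, 0.1204]
tcp_rot: [-180.0, 0.1, 179.9]
wrist_force: [-10.3, -1.3, 24.9]
opening: 0.0262
grasp_force: 52.3
```

```bash
python3 g.py .4533 .0816 .1205; python3 w5.py
```

```text
18.4 [ 10.2  -7.9 -17.3  80.6  -0.   10.3] [0.4531 0.0817 0.1204] [-1.800e+02  1.100e-01  1.799e+02] [-10.3  -1.3  24.9] 0.02620449777403819
twist to level yaw [-0.      0.0019 -0.0017]
offset cm [-0.02 -0.01 -0.01]
flange plane [-0.00176433 -0.00103112] -0.030779856823486648 17194
lid centre rel tcp [-0.9711443  0.3860771] 0.18190428860437333
19152
tub [0.45963595 0.08211299] 9.23031100909619
```

Seated level under 25 N (flange top at 0.090 m is within 11 mm of the rim plane once noise is considered; verify after release). Relieve the press, then release.

Request:
{"api": "move_arm", "payload": {
  "offset": [
    [0,0,-0.2],
    [0,0,0],
    [0,0,0],
    [0,0,0],
    [0,0,0]
  ],
  "twist": [
    [0,0,0],
    [0,0,0],
    [0,0,0],
    [0,0,0],
    [0,0,0]
  ],
  "grip": [0,0,0.4,0.5,0.6],
  "force": 20
}}

```text
time: 18.95
ee_pos: [0.4529, 0.0816, 0.1189]
tcp_rot: [-180.0, -0.1, 179.9]
wrist_force: [0.8, -0.2, 1.2]
opening: 0.0511
grasp_force: 0.0
```

Request:
{"api": "move_arm", "payload": {
  "offset": [
    [0,0,0],
    [0,0,-1],
    [0,0,-3],
    [0,0,-4],
    [0,0,-4]
  ],
  "twist": [
    [0,0,0],
    [0,0,0],
    [0,0,0],
    [0,0,0],
    [0,0,0]
  ],
  "grip": [0.7,0.7,0.7,0.7,0.7]
}}

```text
time: 19.45
ee_pos: [0.4527, 0.0816, 0.2411]
tcp_rot: [-180.0, -0.0, 179.9]
wrist_force: [1.1, 0.9, 0.2]
opening: 0.0598
grasp_force: 0.0
```

```bash
python3 - <<'E'
from m import *
o=bot.get_obs(); print(o['ee_pos'],o['wrist_force'],o['opening'])
d=viewer.camera("wrist"); P=cloud(d,o); z=P[...,2]
hsv=cv2.cvtColor(d["color"],cv2.COLOR_RGB2HSV); H,S=hsv[...,0].astype(int),hsv[...,1]
b=(H>100)&(H<125)&(S>110)&(abs(z-.091)<.02)&(np.hypot(P[...,0]-.4525,P[...,1]-.082)<.07); b=blob(b)
Q=P[b&(abs(z-.091)<.008)]; s=np.linalg.lstsq(np.c_[Q[:,:2]-[.4525,.082],np.ones(len(Q))],Q[:,2],rcond=None)[0]
print("plane",s,ell(b,d,.091,o))
e=viewer.camera("scene"); cv2.imwrite("pics/s6.png",cv2.resize(e["color"][180:320,210:390,::-1],(720,560),interpolation=2))
E
```

```text
[0.45273685 0.0816058  0.24114193] [1.10265765 0.85814602 0.20467989] 0.059777545786711205
plane [-0.0030626  -0.00079582  0.08966527] (array([0.45180027, 0.08202887]), np.float64(0.0528833790120017))
```

View pics/s6.png

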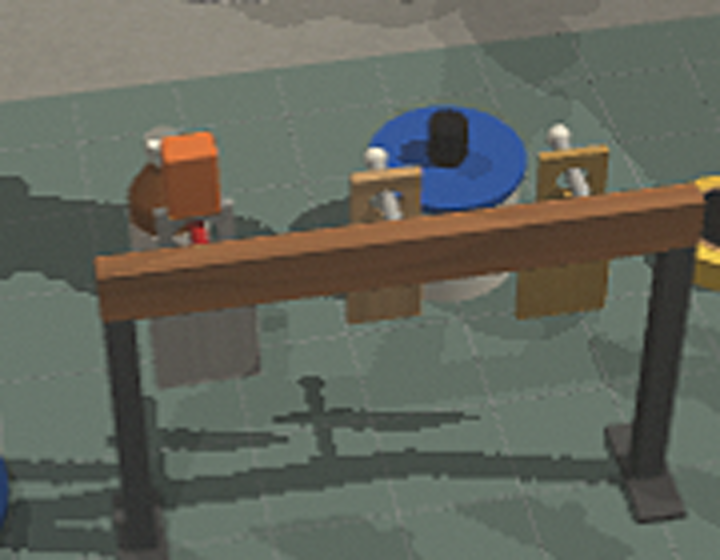

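Scene crop: the lid sits level on the tub at (448,160), the spreader hangs on the red peg at (190,250), and both other tools are in place. The measured lid plane is 0.0897 m with 0.003 rad tilt (nominal 0.091), and its centre is within 1 mm of the tub's.

```bash
python3 -c "
from workcell import bot
print(bot.job_done())"
```

```text
the job is handed in; nothing more can be done
None
```

The job is handed in: the spreader hangs straight on the red peg, and the lid is pressed level onto the tub (centred within about 1 mm); the hand-in returned no verdict.

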